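# Stow the probe arms, then hold the test box lid at the index arm

### The arm

A 6-joint arm with a two-finger parallel gripper is mounted at the origin on the work surface. World frame = base frame: x ahead of the robot, y to its left, z up, the work surface at z = 0. Lengths are in mm, angles in rad, forces in N, time in s.
With the tool pointing down it reaches from about 350 to 875 mm from the base axis. Payload 4.2 kg.
Tool frame: the origin (TCP) lies at the very end of the fingers, on their centre line; the grasp point (between the pads) lies 19 mm behind it; z points along the fingers, y is the line along which they close (so a half turn about z gives the same grasp; the last joint's range is limited). The gripper opens to 85 mm and grips with 20 to 120 N. Pads are 22 mm wide; open, the fingers measure 114 mm over their backs; the gripper's body (76 mm by 85 mm) begins 54 mm behind the grasp point. The pads swing forward as they close: fully open they stand 13 mm farther back than shut.
Start: joints at [-1.001, 0.385, 0.008, 0, -1.194, -0.259], TCP at [191.153, -595.029, 231.312] pointing down, gripper open.
Joint ranges: [-3.14, 3.14], [-1.21, 2.06], [-1.07, 1.41], [-3.16, 2.05], [-2.99, -0.16], [-3.1, 3.1]. Speed limits (rad/s): [2.79, 2.79, 3.14, 3.14, 3.14, 3.14].

### API

Orientations are given as a unit quaternion [x, y, z, w].
In Python, from bench import arm gives the robot as it stands. The module is installed in compiled form; this text tells all that it offers.
- The arm moves only by the tool drive_tool, never from a script. Its argument "targets" is a list of rows, each a list of 5 numbers: the closure, from -1 (fully open) to 1 (shut), then the shift along the tool's x, y, z in mm, then the turn about the tool's z in degrees. In form: [[grip, tx, ty, tz, roll], ...]. A call has 1 to 12 rows; each row is the pose to reach, as a shift and turn from the pose commanded when the call began, along the tool's axes at that moment; what a row does not reach only later rows make up. A row lasts 1/10 s, in which the tool goes at most 50 mm and 8.59 degrees, less where a joint would pass 70% of its speed; a pose out of reach is approached as far as the arm can. A call with a gripper value outside its range is refused whole. The fingers move at their own pace and stop on an object; the grip force is fixed at half the most. Time passes only in rows, so rows that repeat a pose let the fingers close. It gives the time, the measured TCP pose, the force, the opening and the grip force at its end, in the units of the state.
- arm.read_state(): the state, without advancing time (a new reading comes with each control period).
- arm.get_image(name): name is "scene" or "top"; returns the picture (384x512x3 uint8, blue, green, red); there is no depth.
- arm.camera_params(name): a dict with "fov_y" (degrees; the focal length in pixels is half the picture's height over the tangent of half this angle, whatever the lens; pixels are square), "cx", "cy" (the principal point, pixels), "rvec" (rotation vector, rad) and "tvec" (3), from world to camera coordinates, as OpenCV has them. Camera axes: x right, y down, z forward; pixel columns grow to the right and rows downward; lengths in mm; the calibration is good to about 2 mm. A picture is of the moment at which its call begins. camera_params takes no time and is no camera call.
- arm.job_done(): hands the job in; it is judged then, once.
The state is a dict: "clock": time; "joints": joint angles; "joint_vel": joint speeds; "joint_efforts": joint torques, N m; "position": TCP position; "ee_rot": TCP orientation; "contact_force": force on the tool from outside, world axes, zero at the start; "wrist_torque": the same for the moment, N m; "gripper_width": finger opening in mm; "grasp_force": force on a finger pad.
Only numpy, scipy, OpenCV 4.12 (cv2) and the standard library are available. Lean on these libraries where they do the work, as an engineer would, in place of code of your own. Each camera call takes 0.05 s, during which the arm holds its last target. There are 200 camera calls.

### The job

Get the shielded test box ready to be looked into: lay the long and the short probe arm flat in the tray compartments that match their lengths, setting them down rather than dropping them. Then raise the box's lid by its handle until it lines up with the steel index arm at its side, and finish while still holding it there, since the lid falls shut if let go. Leave the index arm as it is set, and the lens, the tape roll and the jar where they stand.

Things in the scene. Friction and masses are not known exactly. Their poses are not given: they have to be found in the camera images.
- probe_long: long probe arm, loose: flat aluminium foot plate 110 (its x) x 30 (y) x 6 mm lying flat, with an upright black rib in the middle, 40 (x) x 12 (y) mm, standing from 6 to 36 mm above the underside. Either end may go first. 140 g nominal. Origin: centre of the underside, z up
- probe_short: short probe arm, loose: the same as the long one (30 mm wide, 6 mm thick, same 40 x 12 mm rib up to 36 mm) but the foot plate is only 62 mm long (x). 100 g nominal. Origin: centre of the underside, z up
- tray: grey plastic tray fixed to the table, 132 (x) x 131 (y) mm, 14 mm high, with two open compartments 10 mm deep (floor 4 mm above the table); what is left is solid at wall height. Origin: centre of the underside, z up
- slot_long (a point): centre of the floor of the long compartment, which is 122 mm along the tray's x and 42 mm along its y; the tray's axes. It takes the long probe arm lying along the tray's x
- slot_short (a point): centre of the floor of the short compartment, which is 74 mm along the tray's y and 42 mm along its x; the tray's axes. It takes the short probe arm lying along the tray's y (crosswise to the long one)
- test_box: black shielded test box fixed to the table, 150 (x) x 180 (y) x 70 mm high, its lid on top, hinged at the far (+x) edge. A thin round quadrant bar (radius 150 mm about the hinge) and the index arm stand beside it at its +y side, 105 to 125 mm from its middle, up to 230 mm high. Origin: centre of the underside, front to -x, z up
- lid (a joint): angle of the lid in rad: 0 shut and level, grows as the near edge rises, stop at 1.4. 400 g nominal, nearly free hinge: it falls shut when let go
- lid_handle (a point): middle of the lid's bail handle: a round steel bar 10 mm thick, running along the lid's y, 100 mm long between its two side rods, 50 mm in front of the lid's near edge (open gap of 45 mm between bar and edge), 200 mm from the hinge axis. About 74 mm above the table with the lid shut, nothing below it. Axes of the lid: x from handle to hinge, y along the hinge, z out of its upper face
- lid_hinge (a point): point on the lid midway along its hinged edge, in the middle of its 8 mm thickness (within 4 mm of the hinge axis); axes of the lid. The handle moves on an arc of 200 mm radius about it
- index (a joint): angle of the index arm in rad, measured like the lid's: the lid is in line with the index arm when both joints read the same. Stiff, stays as set (0.5 to 1.0)
- index_tip (a point): free end of the index arm: a flat steel bar 160 mm long, 12 mm deep, 8 mm thick, turning about the lid's hinge axis 108 mm to the +y side of its middle, so it stands beside the lid's edge, 14 mm clear of it. Axes as the lid's, x towards the hinge
- objective: bystander: steel microscope lens standing on end, 36 mm across, 50 mm high; origin at its foot
- tape_roll: bystander: white tape roll lying flat, 60 mm across, 18 mm high; origin at its underside
- screw_jar: bystander: small glass jar with black cap, 40 mm across, 50 mm high; origin at its foot
Things that resemble listed ones, but are neither listed nor needed, are in the scene too. Of the things shaped like the tray, the grey one is meant.

How it is judged (in metres and radians):
On the way, in this order (a step that is already met when the one before it is completed fails the run):
1. both probe arms lie flat and free in the compartments that match their lengths (horizontal distance between probe_long and slot_long below 0.012 m and z of probe_long in the frame of slot_long below 0.003 m and angle between each of probe_long, probe_short's own z axis and vertical below 0.06 rad and angle between the x axis of probe_long and the x axis of slot_long, either way round below 0.25 rad and linear speed of each of probe_long, probe_short below 0.02 m/s and contact force between the fingers and probe_long below 0.05 N and horizontal distance between probe_short and slot_short below 0.012 m and z of probe_short in the frame of slot_short below 0.003 m and angle between the x axis of probe_short and the y axis of slot_short, either way round below 0.25 rad and contact force between the fingers and probe_short below 0.05 N), for 0.2 s.
2. the lid is held by the fingers in line with the index arm (angle between the x axis of lid_handle and the x axis of index_tip, either way round below 0.08 rad and value of joint lid above 0.4 rad and contact force between the fingers and lid above 0.3 N), for 0.3 s.
At the end, for the whole second after the job is handed in: The fingers hold the lid still (contact force over 0.3 N, under 0.05 rad/s) within 0.08 rad of the index arm's angle, and both probe arms lie at rest, untouched and flat (within 0.06 rad) on the floor of their compartments, within 12 mm of the compartment's centre and along its length (all of step 1 and all of step 2 and velocity of joint lid between -0.05 and 0.05 rad/s); the arm keeps its last pose, push and grip.
It fails at once if the lens, the tape roll or the jar is pushed more than 20 mm or tipped (distance of any of objective, tape_roll, screw_jar from where it was at the start of the episode above 0.02 m or angle between any of objective, tape_roll, screw_jar's own z axis and vertical above 0.4 rad).
It fails at once if the index arm is moved (distance of index_tip from where it was at the start of the episode above 0.012 m).
It fails at once if the long probe arm is dropped or thrown (over 0.7 m/s out of the fingers, a fall of 25 mm) (linear speed of probe_long above 0.7 m/s and contact force between the fingers and probe_long below 0.02 N).
It fails at once if the short probe arm is dropped or thrown (over 0.7 m/s out of the fingers, a fall of 25 mm) (linear speed of probe_short above 0.7 m/s and contact force between the fingers and probe_short below 0.02 N).
It also fails if it takes over 72 s, if anything falls off the work surface, if the arm or the gripper's body presses on something with over 40 N, if the wrist force passes 120 N, or if a joint passes its speed limit or range.

## Working session

There is one attempt and no reset: what is moved stays moved. The work goes in short steps, Python scripts to look and compute and a tool call to move; the robot and the scene stay as the last step left them, time stands still between calls to the robot, and variables do not carry over. Pictures are saved under pics/ and viewed, at most 10 in all, crops included, and the job is handed in when it is done.

Besides the shell and the picture viewer there is one more tool, called after ">>>" as name([rows], argument=value, ...), one row to a line, values as JSON. drive_tool: Moves the arm, as the interface text tells. Its arguments: {"type":"object","properties":{"targets":{"type":"array","items":{"type":"array","items":{"type":"number"}}}},"required":["targets"]}

```bash
mkdir -p pics; cat > h.py <<'E'
import numpy as np, cv2
from bench import arm
from scipy.spatial.transform import Rotation as R
def cam(n):
    p=arm.camera_params(n); f=192/np.tan(np.radians(p['fov_y'])/2)
    K=np.array([[f,0,p['cx']],[0,f,p['cy']],[0,0,1.]])
    return K,np.array(p['rvec'],float).reshape(3,1),np.array(p['tvec'],float).reshape(3,1),p
def ray(n,u,v,z):
    "pixel -> world point at height z"
    K,r,t,_=cam(n); M=cv2.Rodrigues(r)[0]
    c=(-M.T@t).ravel(); d=M.T@np.linalg.inv(K)@np.array([u,v,1.])
    return c+d*(z-c[2])/d[2]
def proj(n,P):
    K,r,t,_=cam(n); return cv2.projectPoints(np.array(P,float).reshape(-1,1,3),r,t,K,None)[0].reshape(-1,2)
def snap(n,name,crop=None,s=1):
    im=np.array(arm.get_image(n)); 
    cv2.imwrite('pics/raw_'+name+'.png',im)
    if crop: x0,y0,x1,y1=crop; im=im[y0:y1,x0:x1]
    cv2.imwrite('pics/'+name+'.png',cv2.resize(im,None,fx=s,fy=s,interpolation=cv2.INTER_CUBIC))
def totool(P):
    "world shift of TCP to P in tool axes"
    s=arm.read_state(); return R.from_quat(s['ee_rot']).inv().apply(np.array(P)-s['position'])
E
python3 - <<'E'
from h import *
snap('scene','s0',s=1.5); snap('top','t0',s=1.5)
for n in('scene','top'):
    p=cam(n)[3]; print(p, ray(n,256,192,0))
s=arm.read_state();print(s['ee_rot'],R.from_quat(s['ee_rot']).as_matrix().round(3))
E
```

```text
{'fov_y': 57.246591691516315, 'cx': 257.0924908257487, 'cy': 195.85270863727368, 'rvec': array([ 1.0148647 ,  2.51702555, -0.97193052]), 'tvec': array([ 359.90145566, -279.97612326, 1276.96696422])} [510.00227738   8.05165139   0.        ]
{'fov_y': 51.67102084632147, 'cx': 256.68721323333074, 'cy': 189.2205060418085, 'rvec': array([ 2.1614715 , -2.11442551,  0.17985168]), 'tvec': array([  76.82394095,  579.87416085, 1225.16661652])} [576.42953643  91.5283283    0.        ]
[-1.54706301e-01  9.87959996e-01  9.79957147e-04 -2.17887713e-04] [[-0.952 -0.306 -0.001]
 [-0.306  0.952  0.002]
 [ 0.     0.002 -1.   ]]
```

View pics/t0.png

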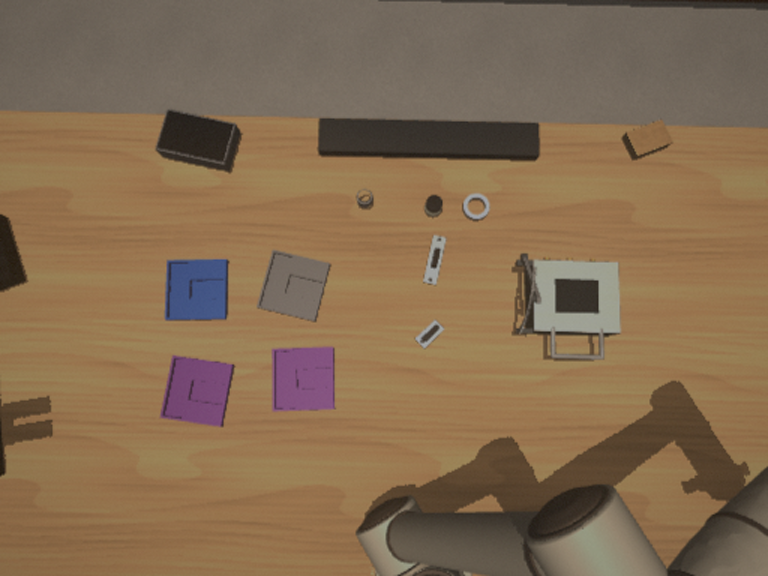

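View pics/s0.png

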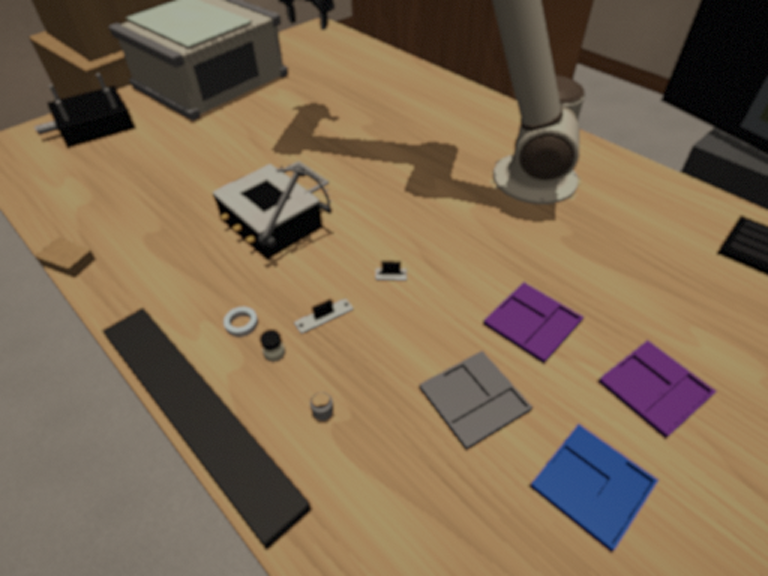

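The top picture (1.5x) shows the grey tray at (295,286), with blue and purple look-alikes at (197,290), (198,390) and (304,379). The long probe is at (434,260) and the short one at (430,333). The box is at (577,297), with the handle bar at (578,357) and the quadrant and index arm on its left at (527,295). The grey tray fits the description. Next I'll enlarge it to confirm.

```bash
python3 - <<'E'
from h import *
im=cv2.imread('pics/raw_t0.png')
a=cv2.resize(im[160:220,165:225],None,fx=6,fy=6,interpolation=cv2.INTER_CUBIC)
b=cv2.resize(im[150:240,270:310],None,fx=4,fy=4,interpolation=cv2.INTER_CUBIC)
c=np.zeros((360,240,3),np.uint8); 
d=cv2.imread('pics/raw_s0.png')
e=cv2.resize(d[100:175,135:225],None,fx=2.66,fy=2.66,interpolation=cv2.INTER_CUBIC); c[:199,:239]=e[:199,:239]
cv2.imwrite('pics/c1.png',np.hstack([a,b,c]))
for n,u,v,z in [('top',434/1.5,260/1.5,36),('top',430/1.5,333/1.5,36),('top',295/1.5,286/1.5,14),('top',578/1.5,357/1.5,74)]: print(ray(n,u,v,z).round(1))
E
```

```text
[634.8 -15.8  36. ]
[475.9  -8.5  36. ]
[574.3 286.7  14. ]
[ 430.1 -310.3   74. ]
```

View pics/c1.png

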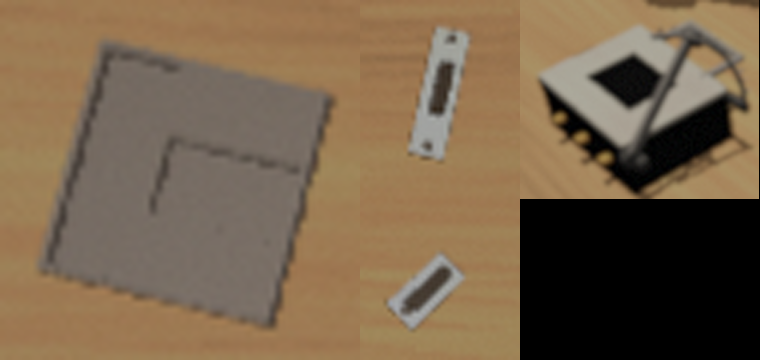

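The crop confirms the grey tray. The long compartment runs along its left edge and the short one lies crosswise on the right. It also shows the long probe, the short probe and the index arm. Next I'll fit poses from the corners in this picture and cross-check them in the scene camera.

```bash
cat > fit.py <<'E'
from h import *
from scipy.optimize import least_squares
def fit2(model,pix,z,cam_='top'):
    W=np.array([ray(cam_,u,v,z)[:2] for u,v in pix]); m=np.array(model,float)
    c=W.mean(0); a=m-m.mean(0); b=W-c
    th=np.arctan2((a[:,0]*b[:,1]-a[:,1]*b[:,0]).sum(),(a*b).sum())
    Rm=np.array([[np.cos(th),-np.sin(th)],[np.sin(th),np.cos(th)]])
    res=(m-m.mean(0))@Rm.T+c-W
    return c-Rm@m.mean(0),th,Rm,np.abs(res).max()
E
python3 - <<'E'
from fit import *
ta=lambda P:[(165+(x+.5)/6-.5,160+(y+.5)/6-.5) for x,y in P]
tb=lambda P:[(270+(x+.5)/4-.5,150+(y+.5)/4-.5) for x,y in P]
ts=lambda P:[((x+.5)/1.5-.5,(y+.5)/1.5-.5) for x,y in P]
# tray: x along D->A, y : +90deg => toward image left
TR=[(66,65.5),(66,-65.5),(-66,-65.5),(-66,65.5)]
c,th,Rm,r=fit2(TR,ta([(103,43),(332,95),(272,326),(42,270)]),14); print('tray',c,th,r)
W=np.array([ray('top',u,v,14)[:2] for u,v in ta([(105,52),(180,70),(170,140),(153,212),(300,170),(50,265)])])
print('inner tray coords',((W-c)@Rm).round(1))
cs,ths,_,rs=fit2([(-66,65.5),(66,65.5),(66,-65.5),(-66,-65.5)],ts([(531,406),(469,446),(420,386),(483,353)]),14,'scene'); print('tray scene',cs,ths,rs)
for n,L,P in [('long',55,[(80,27),(109,33),(81,160),(48,153)]),('short',31,[(80,253),(105,275),(50,330),(27,303)])]:
    print(n,fit2([(L,15),(L,-15),(-L,-15),(-L,15)],tb(P),6)[0::3],fit2([(L,15),(L,-15),(-L,-15),(-L,15)],tb(P),6)[1])
# scene ribs top centers (rough)
print('scene long',ray('scene',*ts([(324,306)])[0],30),'short',ray('scene',*ts([(391,265)])[0],30))
# masks: bright low-saturation plates in top
im=cv2.imread('pics/raw_t0.png'); hsv=cv2.cvtColor(im,cv2.COLOR_BGR2HSV)
m=((hsv[...,1]<60)&(hsv[...,2]>130)).astype(np.uint8); m[:,:270]=0; m[:,312:]=0; m[:150]=0;m[240:]=0
m=cv2.morphologyEx(m,cv2.MORPH_CLOSE,np.ones((5,5)))
for k in cv2.findContours(m,0,2)[0]:
    if cv2.contourArea(k)>20: print(cv2.minAreaRect(k),ray('top',*cv2.minAreaRect(k)[0],6))
E
```

```text
tray [576.40771226 289.67146407] -0.2100817396007029 1.0630380423883707
inner tray coords [[ 60.3  62.8]
 [ 60.   19.9]
 [ 20.7  15.3]
 [-20.1  14.1]
 [ 21.  -58.4]
 [-61.3  61.2]]
tray scene [576.76600453 294.09927357] -0.2051734366251167 4.396394451834794
long (array([642.7712969, -18.9572969]), np.float64(2.65087208424535)) -0.21774770318831552
short (array([477.82250774,  -8.79822532]), np.float64(1.7896260168908498)) -0.7831117966746446
scene long [638.82924303 -16.86734252  30.        ] short [476.27489395  -7.54568782  30.        ]
((286.0, 222.00001525878906), (8.485280990600586, 18.384775161743164), 45.0) [478.36231532  -8.74315381   6.        ]
((289.3000183105469, 172.90000915527344), (8.785684585571289, 31.997243881225586), 12.528807640075684) [642.52102244 -18.21121447   6.        ]
```

>>> drive_tool([
  [-1,-381,502,0,30],
  [-1,-381,502,0,30],
  [-1,-381,502,0,30],
  [-1,-381,502,0,30],
  [-1,-381,502,0,30],
  [-1,-381,502,0,30],
  [-1,-381,502,0,30],
  [-1,-381,502,0,30],
  [-1,-381,502,0,30],
  [-1,-381,502,0,30],
  [-1,-381,502,0,30],
  [-1,-381,502,0,30],
])

```text
clock: 1.3
position: [388.4, -32.1, 231.5]
ee_rot: [0.106, 0.994, 0.0, 0.0]
contact_force: [1.4, 0.6, 0.5]
gripper_width: 85.4
grasp_force: 0.0
```

```bash
cat >> h.py <<'E'
def plan(P,yaw_y):
    "shift in tool axes and roll so that tool y points along yaw_y (mod pi)"
    s=arm.read_state(); M=R.from_quat(s['ee_rot']).as_matrix()
    a=np.arctan2(M[1,1],M[0,1]); d=(yaw_y-a+np.pi/2)%np.pi-np.pi/2
    print('t',s['clock'],'pos',np.round(s['position'],1),'shift',totool(P).round(1),'roll',round(-np.degrees(d),1),'j6',round(s['joints'][5],2),'w',s['gripper_width'],'F',np.round(s['contact_force'],1),s['grasp_force'])
E
python3 -c "
from h import *
plan([642,-18,120],-0.217+np.pi/2)"
```

```text
t 1.3 pos [388.4 -32.1 231.5] shift [-244.8   67.1  111.6] roll 0.3 j6 -2.12 w 85.35441274676347 F [1.4 0.6 0.5] 0.0
```

>>> drive_tool([
  [-1,-245,67,110,0],
  [-1,-245,67,110,0],
  [-1,-245,67,110,0],
  [-1,-245,67,110,0],
  [-1,-245,67,110,0],
  [-1,-245,67,110,0],
  [-1,-245,67,110,0],
  [-1,-245,67,110,0],
  [-1,-245,67,110,0],
])

```text
clock: 2.2
position: [641.5, -20.5, 121.8]
ee_rot: [0.106, 0.994, 0.0, -0.0]
contact_force: [-0.5, 0.6, 1.0]
gripper_width: 85.7
grasp_force: 0.0
```

```bash
python3 -c "
from h import *
plan([642,-18,12],-0.217+np.pi/2)
snap('scene','s1',(150,90,350,240),3.5)
print((proj('scene',[[642,-18,36],arm.read_state()['position']])-[150,90])*3.5)"
```

```text
t 2.2 pos [641.5 -20.5 121.8] shift [ -0.    2.5 109.8] roll 0.2 j6 -2.0 w 85.6745645707301 F [-0.5  0.6  1. ] 0.0
[[225.61941838 394.778298  ]
 [212.28595463 315.61637412]]
```

View pics/s1.png

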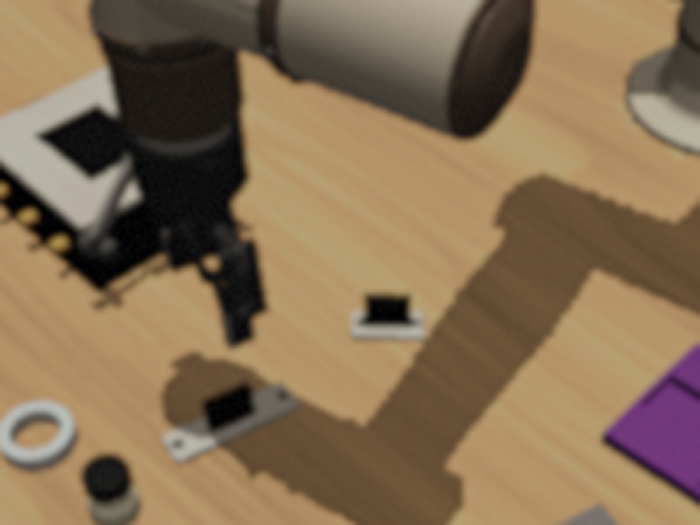

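The gripper stands over the long probe. The rib top shows at (229,391) and I predicted (226,395), which agrees within 3 mm. Descending to grip.

>>> drive_tool([
  [-1,0,2,45,0],
  [-1,0,2,80,0],
  [-1,0,2,100,0],
  [-1,0,2,109,0],
  [-1,0,2,109,0],
  [1,0,2,109,0],
  [1,0,2,109,0],
  [1,0,2,109,0],
  [1,0,2,109,0],
  [1,0,2,109,0],
  [1,0,2,109,0],
  [1,0,2,109,0],
])

```text
clock: 3.45
position: [643.0, -18.4, 12.9]
ee_rot: [0.106, 0.994, 0.0, 0.0]
contact_force: [-0.6, 1.1, 3.9]
gripper_width: 10.8
grasp_force: 59.2
```

>>> drive_tool([
  [1,0,0,-20,0],
  [1,0,0,-60,0],
  [1,0,0,-60,0],
  [1,0,0,-60,0],
])

```text
clock: 3.85
position: [642.6, -18.3, 72.8]
ee_rot: [0.106, 0.994, 0.0, 0.0]
contact_force: [0.7, -0.3, -2.0]
gripper_width: 10.7
grasp_force: 58.6
```

```bash
python3 -c "
from h import *
plan([584.5,328.5,72],-0.208+np.pi/2)"
```

```text
t 3.85 pos [642.6 -18.3  72.8] shift [130.2 326.6   1. ] roll -0.3 j6 -2.01 w 10.694833781260051 F [ 0.7 -0.3 -2. ] 58.63741457462311
```

>>> drive_tool([
  [1,16,41,0,0],
  [1,32,82,0,0],
  [1,48,123,0,0],
  [1,65,163,0,0],
  [1,81,204,0,0],
  [1,98,245,0,0],
  [1,114,286,0,0],
  [1,130,327,0,0],
  [1,130,327,0,0],
  [1,130,327,0,0],
])

```text
clock: 4.85
position: [583.0, 328.9, 70.0]
ee_rot: [0.105, 0.994, -0.001, -0.002]
contact_force: [0.0, -0.8, -1.4]
gripper_width: 10.6
grasp_force: 58.9
```

```bash
python3 -c "
from h import *
plan([584.5,328.5,17],-0.208+np.pi/2)
snap('scene','s2',(240,180,390,310),5)
snap('top','t2')
a=cv2.imread('pics/s2.png');cv2.imwrite('pics/s2.png',cv2.resize(a,(600,520)))
b=cv2.imread('pics/raw_t2.png')[150:240,150:240]; cv2.imwrite('pics/s2.png',cv2.resize(np.hstack([cv2.resize(a,(460,400)),cv2.resize(b,(340,400))]),(800,400)))
"
```

```text
t 4.85 pos [583.  328.9  70. ] shift [-1.7  0.1 53. ] roll -0.2 j6 -2.54 w 10.648194913264518 F [ 0.  -0.8 -1.4] 58.89021277427673
```

View pics/s2.png

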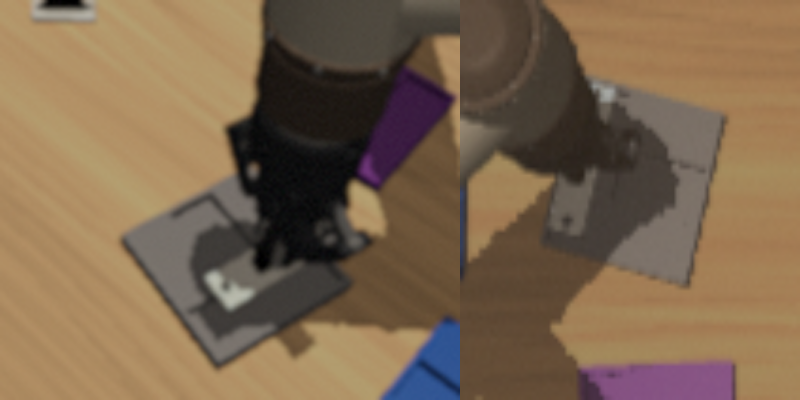

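The long probe hangs level and lines up with the long compartment: plate ends at (230,290) in the scene half, and at (603,92) and (568,218) in the top half. Setting it down.

>>> drive_tool([
  [1,-1,0,20,0],
  [1,-1,0,38,0],
  [1,-1,0,46,0],
  [1,-1,0,50,0],
  [1,-1,0,52,0],
  [1,-1,0,53,0],
  [1,-1,0,53,0],
  [1,-1,0,53,0],
])

```text
clock: 5.75
position: [585.9, 328.7, 20.0]
ee_rot: [0.106, 0.994, 0.0, 0.0]
contact_force: [-0.1, 0.7, -1.8]
gripper_width: 10.6
grasp_force: 59.0
```

>>> drive_tool([
  [1,0,0,1,0],
  [1,0,0,2,0],
  [1,0,0,3,0],
  [1,0,0,3,0],
  [1,0,0,3,0],
])

```text
clock: 6.25
position: [585.7, 328.6, 16.9]
ee_rot: [0.106, 0.994, 0.0, 0.0]
contact_force: [-1.8, 0.4, 3.5]
gripper_width: 10.6
grasp_force: 59.5
```

Contact on the floor at the expected height. Releasing and rising.

>>> drive_tool([
  [0.2,0,0,0,0],
  [0,0,0,0,0],
  [0,0,0,0,0],
  [0,0,0,0,0],
  [0,0,0,-20,0],
  [0,0,0,-60,0],
  [0,0,0,-100,0],
  [-1,0,0,-100,0],
  [-1,0,0,-100,0],
])

```text
clock: 7.15
position: [585.9, 328.8, 117.7]
ee_rot: [0.106, 0.994, 0.001, 0.001]
contact_force: [0.7, -0.5, -0.8]
gripper_width: 70.2
grasp_force: 0.0
```

```bash
python3 -c "
from h import *
plan([478,-8.5,110],-0.783+np.pi/2)"
```

```text
t 7.15 pos [585.9 328.8 117.7] shift [  34.2 -352.5    6.7] roll 32.7 j6 -2.54 w 70.15114369579244 F [ 0.7 -0.5 -0.8] 0.0
```

>>> drive_tool([
  [-1,34,-352,7,33],
  [-1,34,-352,7,33],
  [-1,34,-352,7,33],
  [-1,34,-352,7,33],
  [-1,34,-352,7,33],
  [-1,34,-352,7,33],
  [-1,34,-352,7,33],
  [-1,34,-352,7,33],
  [-1,34,-352,7,33],
  [-1,34,-352,7,33],
  [-1,34,-352,7,33],
])

```text
clock: 8.25
position: [478.5, -7.4, 109.0]
ee_rot: [0.383, 0.924, -0.0, -0.0]
contact_force: [0.3, -0.2, 0.3]
gripper_width: 85.7
grasp_force: 0.0
```

```bash
python3 -c "
from h import *
plan([478,-8.5,12.5],-0.783+np.pi/2)"
```

```text
t 8.25 pos [478.5  -7.4 109. ] shift [-0.4 -1.1 96.5] roll -0.2 j6 -2.68 w 85.72564641648297 F [ 0.3 -0.2  0.3] 0.0
```

>>> drive_tool([
  [-1,0,-1,40,0],
  [-1,0,-1,75,0],
  [-1,0,-1,92,0],
  [-1,0,-1,96,0],
  [-1,0,-1,96,0],
  [1,0,-1,96,0],
  [1,0,-1,96,0],
  [1,0,-1,96,0],
  [1,0,-1,96,0],
  [1,0,-1,96,0],
  [1,0,-1,96,0],
  [1,0,-1,96,0],
])

```text
clock: 9.45
position: [477.7, -9.1, 13.9]
ee_rot: [0.384, 0.923, 0.0, 0.0]
contact_force: [-1.7, -0.0, 5.7]
gripper_width: 10.5
grasp_force: 59.9
```

>>> drive_tool([
  [1,0,0,-20,0],
  [1,0,0,-60,0],
  [1,0,0,-80,0],
  [1,0,0,-80,0],
])

```text
clock: 9.85
position: [479.1, -8.7, 95.8]
ee_rot: [0.384, 0.923, 0.002, 0.003]
contact_force: [0.8, -0.3, -1.3]
gripper_width: 10.8
grasp_force: 59.0
```

```bash
python3 -c "
from h import *
plan([571.5,266.7,93],-0.208)"
```

```text
t 9.85 pos [479.1  -8.7  95.8] shift [130.2 259.6   3.9] roll 56.7 j6 -2.68 w 10.844848380651007 F [ 0.8 -0.3 -1.3] 58.95193576812744
```

>>> drive_tool([
  [1,16,32,0,-8],
  [1,32,64,0,-16],
  [1,48,97,0,-24],
  [1,65,130,0,-32],
  [1,81,162,0,-40],
  [1,98,195,0,-48],
  [1,114,227,0,-56],
  [1,130,260,0,-64],
  [1,130,260,0,-72],
  [1,130,260,0,-80],
  [1,130,260,0,-88],
  [1,130,260,0,-96],
])

```text
clock: 11.05
position: [569.0, 265.7, 90.7]
ee_rot: [-0.431, 0.902, -0.0, -0.002]
contact_force: [0.9, -0.6, -0.9]
gripper_width: 11.1
grasp_force: 59.0
```

>>> drive_tool([
  [1,0,0,0,-8],
  [1,0,0,0,-16],
  [1,0,0,0,-24],
  [1,0,0,0,-27.3],
  [1,0,0,0,-27.3],
  [1,0,0,0,-27.3],
])

```text
clock: 11.65
position: [569.5, 265.8, 91.8]
ee_rot: [-0.629, 0.777, 0.0, -0.001]
contact_force: [0.4, 0.3, -0.6]
gripper_width: 10.7
grasp_force: 59.0
```

```bash
python3 -c "
from h import *
plan([571.5,266.7,18],-0.208)
snap('scene','s3');snap('top','t3')
a=cv2.imread('pics/raw_s3.png')[190:320,250:380]
b=cv2.imread('pics/raw_t3.png')[150:240,150:240]; cv2.imwrite('pics/s3.png',np.hstack([cv2.resize(a,(400,400),interpolation=2),cv2.resize(b,(400,400),interpolation=2)]))
"
```

```text
t 11.65 pos [569.5 265.8  91.8] shift [-1.4 -1.9 73.8] roll -0.1 j6 -0.9 w 10.710245165133768 F [ 0.4  0.3 -0.6] 58.97319674491882
```

View pics/s3.png

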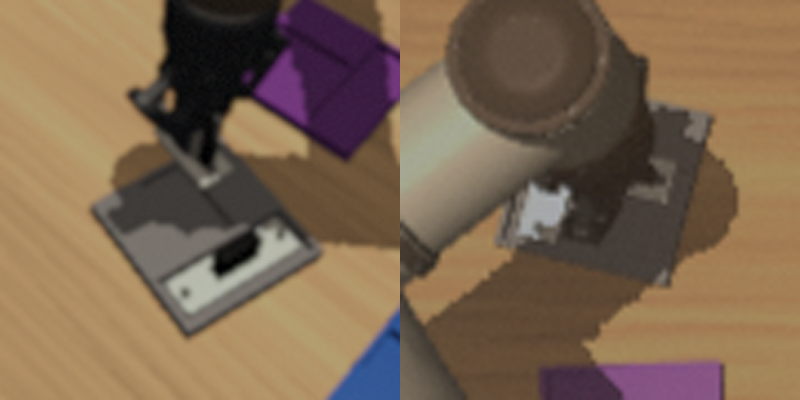

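In the left half the long probe lies flat in its compartment, centred near (237,263). The short probe hangs above the right compartment at (205,180). Lowering it.

>>> drive_tool([
  [1,-1,-2,25,0],
  [1,-1,-2,50,0],
  [1,-1,-2,62,0],
  [1,-1,-2,68,0],
  [1,-1,-2,71,0],
  [1,-1,-2,72,0],
  [1,-1,-2,73,0],
  [1,-1,-2,73,0],
  [1,-1,-2,73,0],
])

```text
clock: 12.65
position: [572.6, 267.1, 21.0]
ee_rot: [-0.63, 0.777, -0.0, 0.001]
contact_force: [-0.1, 0.4, -0.8]
gripper_width: 10.9
grasp_force: 59.0
```

>>> drive_tool([
  [1,0,0,1,0],
  [1,0,0,2,0],
  [1,0,0,3,0],
  [1,0,0,3.5,0],
  [1,0,0,3.5,0],
])

```text
clock: 13.15
position: [572.4, 266.9, 17.9]
ee_rot: [-0.63, 0.776, -0.0, 0.0]
contact_force: [-2.3, -1.3, 5.2]
gripper_width: 11.1
grasp_force: 59.9
```

>>> drive_tool([
  [0.2,0,0,0,0],
  [0,0,0,0,0],
  [0,0,0,0,0],
  [0,0,0,0,0],
  [0,0,0,-20,0],
  [0,0,0,-60,0],
  [0,0,0,-100,0],
  [-1,0,0,-150,0],
  [-1,0,0,-200,0],
  [-1,0,0,-200,0],
  [-1,0,0,-200,0],
])

```text
clock: 14.25
position: [572.6, 267.3, 218.5]
ee_rot: [-0.63, 0.777, 0.0, 0.002]
contact_force: [0.1, -0.6, -0.6]
gripper_width: 85.2
grasp_force: 0.0
```

```bash
python3 -c "
from h import *
plan([350,100,220],0)"
```

```text
t 14.25 pos [572.6 267.3 218.5] shift [209.6 183.3  -2.5] roll -11.9 j6 -0.9 w 85.1750030515426 F [ 0.1 -0.6 -0.6] 0.0
```

>>> drive_tool([
  [-1,210,183,0,-10],
  [-1,210,183,0,-10],
  [-1,210,183,0,-10],
  [-1,210,183,0,-10],
  [-1,210,183,0,-10],
  [-1,210,183,0,-10],
  [-1,210,183,0,-10],
  [-1,210,183,0,-10],
])

```text
clock: 15.05
position: [349.5, 98.7, 216.2]
ee_rot: [-0.695, 0.719, 0.0, -0.0]
contact_force: [0.6, 0.4, -0.1]
gripper_width: 85.6
grasp_force: 0.0
```

```bash
python3 -c "
from h import *
snap('scene','s4');snap('top','t4')
S=cv2.imread('pics/raw_s4.png');T=cv2.imread('pics/raw_t4.png')
f=lambda a,k:cv2.resize(a,None,fx=k,fy=k,interpolation=2)
a=f(S[95:170,135:230],4);b=f(T[160:245,335:420],4);
c=f(S[220:310,270:370],3);d=f(T[160:220,165:225],4)
o=np.zeros((600,740,3),np.uint8)
for m,x,y in((a,0,0),(b,390,0),(c,0,310),(d,390,350)): o[y:y+m.shape[0],x:x+m.shape[1]]=m[:600-y]
cv2.imwrite('pics/s4.png',o)"
```

```text
(no output)
```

View pics/s4.png

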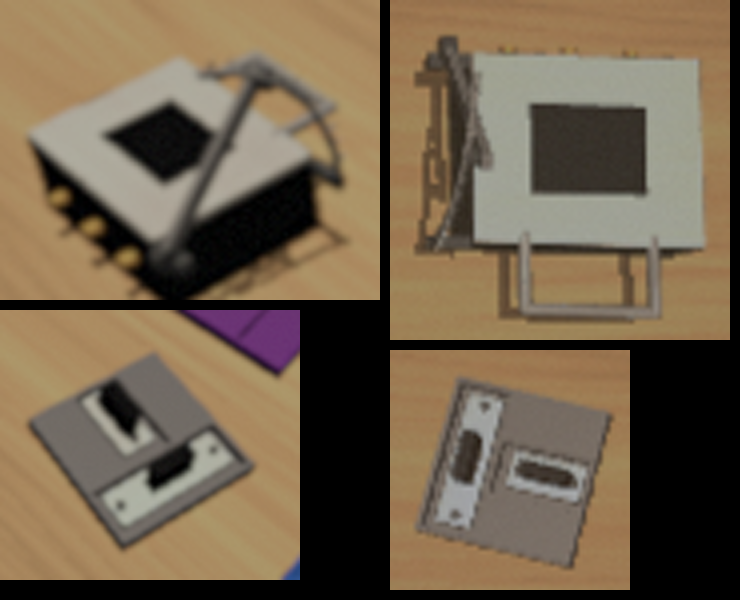

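The trays show both probes lying in their compartments: long at (466,460), short at (545,474) in the top crop. The lid corners are about (474,54), (698,60), (706,248) and (474,243). The handle bar runs from (523,313) to (656,315). The index tip is at about (262,70) in the scene crop and (486,162) in the top crop.

```bash
cat > box.py <<'E'
from fit import *
tb=lambda P:np.array([(335+(x-390+.5)/4-.5,160+(y+.5)/4-.5) for x,y in P])
ss=lambda P:np.array([(135+(x+.5)/4-.5,95+(y+.5)/4-.5) for x,y in P])
L=[(75,90),(75,-90),(-75,-90),(-75,90)]
c,th,Rm,r=fit2(L,tb([(474,54),(698,60),(706,248),(474,243)]),78)
H=np.array([ray('top',u,v,74)[:2] for u,v in tb([(523,313),(656,315)])])
def w(x,y,z): return np.r_[c+Rm@[x,y],z]
def tip(t,r=160,y=108): return w(75-r*np.cos(t),y,74+r*np.sin(t))
E
python3 - <<'E'
from box import *
print(c,th,r,'bar in box axes',((H-c)@Rm).round(1),'handle pred',w(-125,0,74))
print('scene lid check (box)',[((ray('scene',u,v,78)[:2]-c)@Rm).round(1) for u,v in ss([(180,58),(318,155),(155,240),(28,133)])])
for t in np.arange(.5,1.01,.1):
    p=proj('scene',[tip(t),tip(t,0)]); q=proj('top',[tip(t),tip(t,0)])
    print(t.round(2),((p-[135,95])*4+1.5).round(0).tolist(),((q-[335,160])*4+[391.5,1.5]).round(0).tolist())
E
```

```text
[ 556.63962162 -309.19201492] -0.005212701097968917 1.870558077812973 bar in box axes [[-127.6   52.1]
 [-126.3  -50.5]] handle pred [ 431.64131988 -308.54043023   74.        ]
scene lid check (box) [array([-75.1, -87.8]), array([-76.4,  97. ]), array([73.1, 91.8]), array([ 72.7, -86.9])]
0.5 [[306.0, 89.0], [166.0, 256.0]] [[475.0, 221.0], [448.0, 54.0]]
0.6 [[295.0, 78.0], [166.0, 256.0]] [[479.0, 207.0], [448.0, 54.0]]
0.7 [[282.0, 69.0], [166.0, 256.0]] [[484.0, 192.0], [448.0, 54.0]]
0.8 [[268.0, 61.0], [166.0, 256.0]] [[488.0, 175.0], [448.0, 54.0]]
0.9 [[252.0, 55.0], [166.0, 256.0]] [[491.0, 156.0], [448.0, 54.0]]
1.0 [[235.0, 51.0], [166.0, 256.0]] [[494.0, 136.0], [448.0, 54.0]]
```

Box fit residual is under 2 mm, and the bar lies where the model puts it. The index reads about 0.85 rad.

```bash
python3 -c "
from h import *
plan([431,-308.5,140],-0.005)"
```

```text
t 15.15 pos [350.5  99.5 216.3] shift [405.1 -94.   76.6] roll -1.6 j6 -0.76 w 85.54861214074799 F [ 0.  -0.6  1.1] 0.0
```

>>> drive_tool([
  [0.1,405,-94,0,-2],
  [0.1,405,-94,0,-2],
  [0.1,405,-94,0,-2],
  [0.1,405,-94,0,-2],
  [0.1,405,-94,0,-2],
  [0.1,405,-94,0,-2],
  [0.1,405,-94,0,-2],
  [0.1,405,-94,0,-2],
  [0.1,405,-94,0,-2],
  [0.1,405,-94,50,-2],
  [0.1,405,-94,76,-2],
  [0.1,405,-94,76,-2],
])

```text
clock: 16.35
position: [428.2, -307.7, 135.8]
ee_rot: [0.707, -0.707, -0.005, 0.002]
contact_force: [0.1, 0.5, -0.5]
gripper_width: 38.2
grasp_force: 0.0
```

```bash
python3 -c "
from h import *
plan([431,-308.5,55],-0.005)"
```

```text
t 16.35 pos [ 428.2 -307.7  135.8] shift [ 1.1 -3.7 80.7] roll 0.3 j6 0.32 w 38.21533940636831 F [ 0.1  0.5 -0.5] 0.0
```

>>> drive_tool([
  [0.1,1,-1,25,0],
  [0.1,1,-1,50,0],
  [0.1,1,-1,50,0],
])

```text
clock: 16.65
position: [430.8, -309.0, 89.0]
ee_rot: [0.708, -0.706, -0.002, 0.001]
contact_force: [-0.3, -0.7, -0.9]
gripper_width: 38.4
grasp_force: 0.0
```

```bash
python3 -c "
from h import *
plan([431,-308.5,55],-0.005)
snap('scene','s5',(130,60,250,170),5)"
```

```text
t 16.65 pos [ 430.8 -309.    89. ] shift [-0.4 -0.4 34. ] roll 0.4 j6 0.32 w 38.413187509545075 F [-0.3 -0.7 -0.9] 0.0
```

View pics/s5.png

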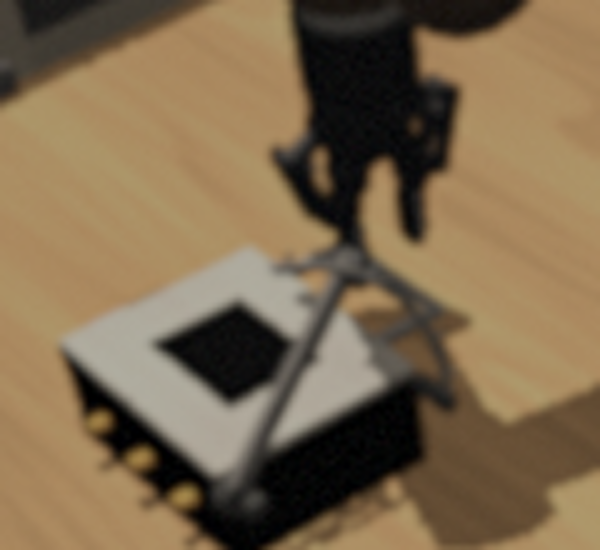

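The fingers are above the handle at (350,245) and (418,235), one on each side of the bar. I'll descend and close.

>>> drive_tool([
  [0.1,0,0,15,0],
  [0.1,0,0,28,0],
  [0.1,0,0,34,0],
  [0.1,0,0,34,0],
  [1,0,0,34,0],
  [1,0,0,34,0],
  [1,0,0,34,0],
  [1,0,0,34,0],
  [1,0,0,34,0],
  [1,0,0,34,0],
])

```text
clock: 17.7
position: [430.8, -310.0, 58.0]
ee_rot: [0.708, -0.707, -0.0, 0.0]
contact_force: [-3.2, 0.6, 5.6]
gripper_width: 7.8
grasp_force: 58.5
```

```bash
python3 -c "
from box import *
plan([431,-308.5,55],-0.005)
s=arm.read_state();p=np.array(s['position']);h=w(75,0,74)
M=R.from_quat(s['ee_rot']).as_matrix()
print('hinge',h,'dist',h[0]-p[0])
for t in np.arange(.1,.91,.1): print(t.round(2),(M.T@(np.array([200*(1-np.cos(t)),0,200*np.sin(t)]))).round(1))"
```

```text
t 17.7 pos [ 430.8 -310.    58. ] shift [-1.5 -0.2  3. ] roll 0.4 j6 0.32 w 7.779110930777127 F [-3.2  0.6  5.6] 58.54738533496857
hinge [ 631.63860266 -309.58296573   74.        ] dist 200.81379503254027
0.1 [  0.  -1. -20.]
0.2 [  0.   -3.9 -39.7]
0.3 [  0.   -8.9 -59.1]
0.4 [  0.  -15.7 -77.9]
0.5 [  0.1 -24.4 -95.9]
0.6 [ 1.00e-01 -3.48e+01 -1.13e+02]
0.7 [ 1.000e-01 -4.690e+01 -1.289e+02]
0.8 [ 1.000e-01 -6.050e+01 -1.435e+02]
0.9 [   0.2  -75.5 -156.7]
```

>>> drive_tool([
  [1,0,0,-10,0],
  [1,0,-1,-20,0],
  [1,0,-2.2,-30,0],
  [1,0,-4,-40,0],
  [1,0,-6.2,-49.5,0],
  [1,0,-9,-59,0],
  [1,0,-12,-68.6,0],
  [1,0,-15.7,-78,0],
  [1,0,-20,-87,0],
  [1,0,-24.4,-96,0],
  [1,0,-24.4,-96,0],
])

```text
clock: 18.8
position: [456.7, -310.2, 154.7]
ee_rot: [0.708, -0.706, 0.001, -0.0]
contact_force: [-2.1, -5.3, -0.7]
gripper_width: 7.7
grasp_force: 58.6
```

>>> drive_tool([
  [1,0,-5,-8.7,0],
  [1,0,-10.4,-17,0],
  [1,0,-16.2,-25.2,0],
  [1,0,-22.5,-33,0],
  [1,0,-29,-40.5,0],
  [1,0,-36,-47.6,0],
  [1,0,-43.6,-54.4,0],
  [1,0,-43.6,-54.4,0],
  [1,0,-43.6,-54.4,0],
])

```text
clock: 19.7
position: [499.2, -310.7, 208.5]
ee_rot: [0.708, -0.706, 0.001, 0.001]
contact_force: [-4.2, -5.2, 3.1]
gripper_width: 7.3
grasp_force: 58.7
```

```bash
python3 -c "
from box import *
s=arm.read_state();p=np.array(s['position']);print(p,s['contact_force'],s['joint_vel'],s['gripper_width']);
print(np.arctan2(p[2]+16-74,631.6-p[0]), np.hypot(p[2]+16-74,631.6-p[0]))
snap('scene','s6',(140,70,240,165),6)
print([( (proj('scene',[tip(t),tip(t,0)])-[140,70])*6+2.5).round().tolist() for t in (.75,.85,.95)])
print([( (proj('scene',[tip(t,150,90),tip(t,0,90)])-[140,70])*6+2.5).round().tolist() for t in (.75,.85,.95)])
"
```

```text
[ 499.17066376 -310.65051023  208.46566   ] [-4.17129263 -5.2447943   3.08261666] [-0.00239474 -0.00263935 -0.00653727  0.00046287  0.0063108   0.00036445] 7.3386452032715495
0.849068235521279 200.4431189536274
[[[383.0, 248.0], [220.0, 534.0]], [[361.0, 237.0], [220.0, 534.0]], [[336.0, 230.0], [220.0, 534.0]]]
[[[350.0, 250.0], [199.0, 516.0]], [[328.0, 241.0], [199.0, 516.0]], [[305.0, 234.0], [199.0, 516.0]]]
```

View pics/s6.png

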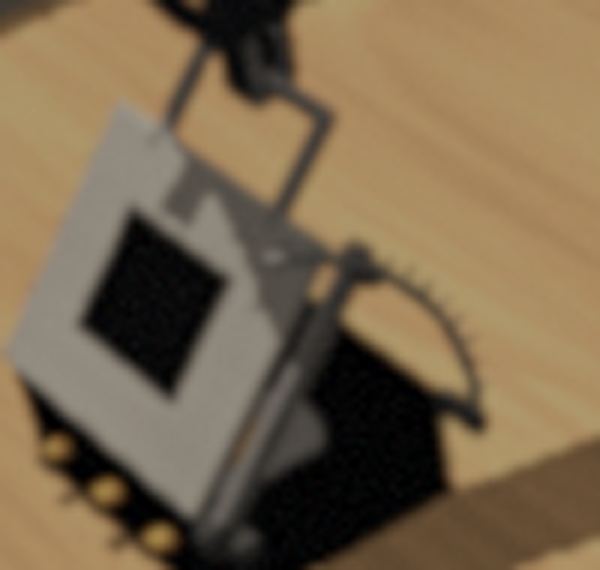

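```bash
python3 -c "
from box import *
g=cv2.cvtColor(cv2.imread('pics/raw_s4.png'),cv2.COLOR_BGR2GRAY).astype(float)
pts=[]
for v in range(118,152):
    u0=proj('scene',[tip(.85,160),tip(.85,0)]); k=(v-u0[1,1])/(u0[0,1]-u0[1,1]); uc=u0[1,0]+k*(u0[0,0]-u0[1,0])
    a=np.arange(int(uc)-5,int(uc)+7); x=g[v,a]; wt=np.clip(np.percentile(x,75)-x,0,None)-0; wt[wt<15]=0
    if wt.sum(): pts.append((v,(wt*a).sum()/wt.sum(),uc))
pts=np.array(pts); print(pts[::3].round(1).tolist())
print('slope meas du/dv',np.polyfit(pts[:,0],pts[:,1],1)[0])
for t in np.arange(.75,1,.05):
    q=proj('scene',[tip(t,120),tip(t,40)]);print(t.round(2),(q[0,0]-q[1,0])/(q[0,1]-q[1,1]))
"
```

```text
[[118.0, 197.3, 195.5], [121.0, 195.4, 194.1], [124.0, 193.6, 192.6], [127.0, 190.1, 191.2], [130.0, 186.7, 189.8], [133.0, 185.5, 188.4], [136.0, 183.6, 186.9], [139.0, 185.6, 185.5], [142.0, 184.5, 184.1], [145.0, 182.8, 182.7], [148.0, 183.2, 181.2], [151.0, 182.3, 179.8]]
slope meas du/dv -0.44619529673751607
0.75 -0.569266596813854
0.8 -0.5212138960182301
0.85 -0.4741864445362305
0.9 -0.4279230922675737
0.95 -0.3821786768078569
```

The lid is up. Its edge from (200,520) to (330,245) runs parallel to the index arm, which goes from (225,540) to (355,250). The lid reads 0.85 and the index 0.86–0.88, so I'll nudge slightly and let it settle.

>>> drive_tool([
  [1,0,-1.2,-1,0],
  [1,0,-2.4,-2,0],
  [1,0,-2.4,-2,0],
  [1,0,-2.4,-2,0],
  [1,0,-2.4,-2,0],
  [1,0,-2.4,-2,0],
  [1,0,-2.4,-2,0],
  [1,0,-2.4,-2,0],
])

```text
clock: 20.55
position: [501.1, -310.7, 210.2]
ee_rot: [0.708, -0.706, 0.0, 0.001]
contact_force: [-4.2, -5.3, 2.1]
gripper_width: 7.5
grasp_force: 58.6
```

```bash
python3 -c "
from h import *
s=arm.read_state();p=s['position'];print(p,np.arctan2(p[2]-58,631.6-p[0]),s['grasp_force'],np.abs(s['joint_vel']).max())
print(arm.job_done())"
```

```text
[ 501.12898441 -310.66115332  210.19509964] 0.8621016033108316 58.62268030643463 0.0013644640555119903
the job is handed in; nothing more can be done
None
```

I handed the job in at about 20.6 s; no verdict came back. Both probe arms lie flat in their matching compartments, and the gripper is holding the lid at about 0.86 rad, against an index arm I measured at about 0.82–0.88 rad.

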